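# Ready the right cleaning tool over the weld

### The job

See which welded piece lies on the work block (the block with the upright stop): if it is the tee, take the chipping hammer; if it is the flat plate, take the wire brush. Draw that tool out of its sloping socket, turn it so that its handle is level with the chisel or bristles pointing straight down, and finish while still holding it like that, motionless, with the chisel tip or the middle of the bristles over the centre of the piece on the block and at least 6 cm clear above the top of the piece. Leave the other tool in its socket and do not disturb the pieces or the other things on the bench.

Things in the scene. Friction and masses are not known exactly. Their poses are not given: they have to be found in the camera images.
- hammer_grip (a point): chipping hammer: straight wooden handle 24 mm wide (y), 28 mm high (z), 250 mm long, with a steel head across its end. This point is on the handle's axis, 170 mm from the butt and 80 mm from the middle of the head (26 mm thick in x), good to grip across the 24 mm. x runs along the handle to the head; the chisel points to -z, the head rises 30 mm to +z. 0.25 to 0.4 kg
- hammer_tip (a point): chisel tip of the hammer: 80 mm along +x and 75 mm along -z from hammer_grip, same axes
- brush_grip (a point): wire brush: the same wooden handle, 24 mm wide (y), 28 mm high (z), and a wooden head 32 mm wide from 55 to 190 mm along +x from this point, with steel bristles pointing to -z. This point is on the handle's axis, 170 mm from the butt, good to grip across the 24 mm. x runs along the handle to the head. 0.16 to 0.25 kg
- brush_tip (a point): middle of the tips of the bristles: 125 mm along +x and 34 mm along -z from brush_grip, same axes; the bristle field is 112 mm long
- socket_a_mouth (a point): centre of the mouth of the hammer's socket: a steel box tube fixed to the bench, bore 28 mm wide, 32 mm high, 100 mm deep, walls 4 mm, mouth 106 mm above the bench. z is up, x level; the bore rises at 45 degrees towards +x, and the tool is drawn out that way. The lowest 100 mm of the handle is inside, its grip point 70 mm beyond the mouth, the tool's -z side facing down and outwards
- socket_b_mouth (a point): the same for the wire brush's socket, alike in all its measures. Each bore leaves a tool 2 mm of play all round, so a tool may sag by 2 or 3 degrees; each tube stands on a 150 x 100 mm plate
- work_top (a point): centre of the top of the work block, a fixed steel slab 140 x 140 mm, top 30 mm above the bench, with an upright stop on its +x edge (120 mm long, 22 mm thick, 90 mm high from the bench). z is up
- cool_top (a point): centre of the top of the cooling brick, a fixed plain 140 x 140 mm slab of the same height with no stop; the piece not on the work block lies here
- tee_base (a point): welded tee: steel base 100 x 70 x 10 mm (x, y, z) with an upright web 8 mm thick and 50 mm high along its x. This point is the centre of the base's upper face, at the foot of the web; the web's top is 50 mm above it. Loose, 0.8 kg
- plate_top (a point): flat butt-welded plate, 100 x 70 x 10 mm, with a 4 mm high weld ridge along x on its middle. This point is the centre of its upper face. Loose, 0.54 kg
- can_mid (a point): bystander: closed metal can, 60 mm across and 85 mm high, this point half-way up
- square_mid (a point): bystander: set-up square of aluminium, 90 mm long, 16 mm wide, 90 mm high; this point 10 mm above the bench under its middle
- spool_mid (a point): bystander: wire spool standing on its end, 70 mm across and 45 mm high, this point half-way up
Things that resemble listed ones, but are neither listed nor needed, are in the scene too. What is shaped like the part that bears work_top but orange or purple is not meant.

How it is judged:
At the end, for the whole second after the job is handed in: The right tool (tee: hammer, plate: brush) is held by the fingers alone, at rest, its z axis within 0.22 rad of vertical, its tip within 50 mm horizontally of the centre of the piece on the work block and more than 145 mm (hammer) or 95 mm (brush) above the bench (((horizontal distance between tee_base and work_top below 0.04 m and angle between hammer_grip's own z axis and vertical below 0.22 rad and horizontal distance between hammer_tip and tee_base below 0.05 m and height (world z) of hammer_tip above 0.145 m and contact force between hammer and the fingers above 1 N and linear speed of hammer below 0.04 m/s and angular speed of hammer below 0.3 rad/s and contact force between hammer and socket_a below 0.1 N and contact force between hammer and socket_b below 0.1 N and contact force between hammer and tee below 0.1 N and contact force between hammer and plate below 0.1 N and contact force between hammer and work_block below 0.1 N and contact force between hammer and cool_brick below 0.1 N) or (horizontal distance between plate_top and work_top below 0.04 m and angle between brush_grip's own z axis and vertical below 0.22 rad and horizontal distance between brush_tip and plate_top below 0.05 m and height (world z) of brush_tip above 0.095 m and contact force between brush and the fingers above 1 N and linear speed of brush below 0.04 m/s and angular speed of brush below 0.3 rad/s and contact force between brush and socket_a below 0.1 N and contact force between brush and socket_b below 0.1 N and contact force between brush and tee below 0.1 N and contact force between brush and plate below 0.1 N and contact force between brush and work_block below 0.1 N and contact force between brush and cool_brick below 0.1 N))); the arm keeps its last pose, push and grip.
It fails at once if the wrong tool is drawn from its socket ((horizontal distance between tee_base and work_top below 0.04 m and distance of brush_grip from where it was at the start of the episode above 0.03 m) or (horizontal distance between plate_top and work_top below 0.04 m and distance of hammer_grip from where it was at the start of the episode above 0.03 m)).
It fails at once if a welded piece is shifted (distance of any of tee_base, plate_top from where it was at the start of the episode above 0.02 m).
It fails at once if a bystander is disturbed (distance of any of can_mid, square_mid, spool_mid from where it was at the start of the episode above 0.03 m).
It also fails if it takes over 48 s, if anything falls off the work surface, if the arm or the gripper's body presses on something with over 40 N, if the wrist force passes 120 N, or if a joint passes its speed limit or range.

### The arm

A 6-joint arm with a two-finger parallel gripper is mounted at the origin on the work surface. World frame = base frame: x ahead of the robot, y to its left, z up, the work surface at z = 0. Lengths are in m, angles in rad, forces in N, time in s.
With the tool pointing down it reaches from about 0.35 to 1 m from the base axis. Payload 7.1 kg.
Tool frame: the origin (TCP) lies on the centre line of the jaws, within the pads' length; the fingertips stand 8 mm ahead of it and the grasp point (between the pads) lies 11 mm behind it; z points along the fingers, y is the direction in which the jaws open and shut (so a half turn about z gives the same grasp; the last joint's range is limited). The gripper opens to 85 mm and grips with 20 to 120 N. Pads are 22 mm wide; open, the fingers measure 114 mm over their backs; the gripper's body (76 mm by 85 mm) begins 54 mm behind the grasp point. The pads swing forward as they close: fully open they stand 13 mm farther back than shut.
Start: joints at [1.217, 0.423, 1.63, -0, 1.089, -0.019], TCP at [0.205, 0.59, 0.239] pointing down, gripper open.
Joint ranges: [-3, 3], [-0.9, 2.11], [0.09, 2.58], [-1.31, 4.45], [0.11, 2.69], [-2.54, 2.54]. Speed limits (rad/s): [2.39, 2.39, 3.01, 3.14, 3.14, 3.14].

### API

Orientations are given as a unit quaternion [x, y, z, w].
In Python, from workcell import readout, get_image, calibration, robot, spotter gives the robot as it stands.
- The arm moves only by the tool servo_tool, never from a script. Its arguments are lists of equal length, an entry for each row: "dp": the shift along the tool's x, y, z in units of 0.25 m (1.0 is 0.25 m), a list of three; "turn": the turn, a rotation vector about the tool's x, y, z in units of pi rad (1.0 is pi rad), a list of three; "grip": the opening, from -1 (shut) to 1 (fully open). A call has 1 to 12 rows; each row is the pose to reach, as a shift and turn from the pose commanded when the call began, along the tool's axes at that moment, turning the shorter way round; what a row does not reach only later rows make up. A row lasts 1/8 s, in which the tool goes at most 62.5 mm and 10.7 degrees, less where a joint would pass 70% of its speed; a pose out of reach is approached as far as the arm can. A call with a number of a shift or a turn outside -1 to 1 is refused whole. A call with a gripper value outside its range is refused whole. The fingers move at their own pace and stop on an object; "grip_force" is the grip in N (left out, the last holds). Time passes only in rows, so rows that repeat a pose let the fingers close. It gives the time, the measured TCP pose, the force and the opening at its end, in the units of the state.
- readout.get_state(): the state, without advancing time (a new reading comes with each control period).
- get_image(name): name is "side" or "top" or "wrist"; returns the picture (480x640x3 uint8, blue, green, red); there is no depth.
- calibration(name): a dict with "K" (3x3 intrinsics, pixels), "extrinsics" (4x4, takes a point from world to camera coordinates). Camera axes: x right, y up, looking along -z (the intrinsics and any distortion apply to the point x, -y, -z); pixel columns grow to the right and rows downward; lengths in m; the calibration is good to about 2 mm. A picture is of the moment at which its call begins: read the wrist's pose just before it. calibration takes no time and is no camera call; for the wrist camera it gives the pose at the moment of the call.
- robot.close_job(): hands the job in, once; it reports no verdict.
Trained networks look in the newest picture that a camera, given by its name, has taken for a name from the list of things; names that differ only in an ending like _2 or _b are one class to them, and where a whole thing is asked for, a point or a joint stands for the part that bears it (a point fixed in the world has none). Each returns a list of dicts, best first, with "confidence" (0 to 1); they miss things now and then, are a little off and sometimes report something else, mostly with a low value. They report only what shows in the picture. A call takes as long as a camera call. They do not tell look-alikes from the thing itself.
- spotter.outline_of(target, camera): "pixels" (480x640 bool, what is visible of it) and "box" ([left, top, right, bottom] in pixels, round what is visible of it).
The state is a dict: "clock": time; "joint_pos": joint angles; "qvel": joint speeds; "effort": joint torques, N m; "ee_pos": TCP position; "ee_rot": TCP orientation; "ft_force": force on the tool from outside, world axes, zero at the start; "torque": the same for the moment, N m; "grip_width": opening from 0.0 (shut) to 1.0 (fully open).
Only numpy, scipy, OpenCV 4.12 (cv2) and the standard library are available. Lean on these libraries where they do the work, as an engineer would, in place of code of your own. Each camera call takes 0.05 s, during which the arm holds its last target. There are 200 camera calls.

## Working session

There is one attempt and no reset: what is moved stays moved. The work goes in short steps, Python scripts to look and compute and a tool call to move; the robot and the scene stay as the last step left them, time stands still between calls to the robot, and variables do not carry over. Pictures are saved under pics/ and viewed, about 8 in all and at most 12, crops included, and the job is handed in when it is done.

Besides the shell and the picture viewer there is one more tool, called after "Request:" by a JSON object that holds its "method" and its "body". servo_tool: Moves the arm, as the interface text tells. Shifts and turns lie within -1 to 1; 1 stands for 0.25 m of shift or pi rad of turn. Its arguments: {"type":"object","properties":{"dp":{"type":"array"},"turn":{"type":"array"},"grip":{"type":"array"},"grip_force":{"type":"number"}},"required":["dp","turn","grip"]}

```bash
ls; mkdir -p pics; python3 - <<'E'
from workcell import readout,get_image,calibration,spotter
import cv2,numpy as np
for n in("top","side"):
    im=get_image(n);cv2.imwrite(f"pics/{n}0.png",im)
    c=calibration(n);print(n,np.round(c["K"],1).tolist(),np.round(c["extrinsics"],3).tolist(),[k for k in c])
    for t in("hammer_grip","brush_grip","work_top","cool_top","tee_base","plate_top","socket_a_mouth"):
        try: print(t,[(round(d["confidence"],2),[int(x) for x in d["box"]]) for d in spotter.outline_of(t,n)][:4])
        except Exception as e: print(t,e)
print(readout.get_state()["clock"])
E
```

```text
pics
top [[479.6, 0.0, 310.1], [0.0, 479.6, 239.7], [0.0, 0.0, 1.0]] [[0.005, -1.0, -0.008, -0.096], [0.985, 0.003, 0.172, -0.518], [-0.172, -0.009, 0.985, -1.112], [0.0, 0.0, 0.0, 1.0]] ['K', 'extrinsics']
hammer_grip [(0.65, [152, 166, 226, 193])]
brush_grip [(0.83, [148, 277, 238, 290]), (0.53, [122, 256, 193, 306])]
work_top [(0.93, [286, 165, 347, 247]), (0.88, [458, 162, 536, 244]), (0.82, [338, 318, 423, 402]), (0.73, [462, 263, 538, 351])]
cool_top [(0.89, [371, 213, 444, 281])]
tee_base [(0.6, [303, 186, 331, 230])]
plate_top [(0.97, [386, 219, 429, 265])]
socket_a_mouth [(0.7, [130, 180, 188, 216])]
side [[471.6, 0.0, 323.1], [0.0, 471.6, 237.4], [0.0, 0.0, 1.0]] [[0.848, -0.53, -0.001, -0.501], [0.392, 0.626, 0.675, -0.231], [-0.357, -0.573, 0.738, -1.355], [0.0, 0.0, 0.0, 1.0]] ['K', 'extrinsics']
hammer_grip [(0.74, [288, 147, 322, 183]), (0.26, [400, 267, 430, 290])]
brush_grip [(0.86, [236, 176, 257, 198])]
work_top [(0.94, [309, 217, 379, 281]), (0.8, [224, 297, 298, 379]), (0.77, [406, 312, 482, 399]), (0.69, [319, 354, 402, 456])]
cool_top [(0.8, [331, 290, 397, 346])]
tee_base [(0.58, [323, 232, 361, 267]), (0.53, [289, 149, 321, 180])]
plate_top [(0.61, [344, 298, 381, 325])]
socket_a_mouth [(0.57, [270, 161, 313, 198])]
0.8
```

View pics/top0.png

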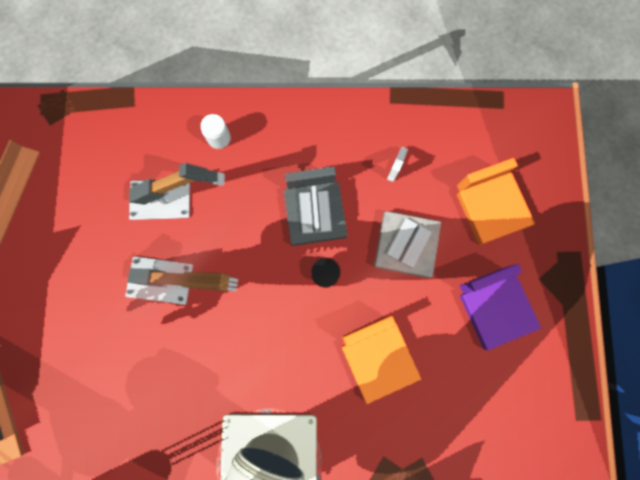

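View pics/side0.png

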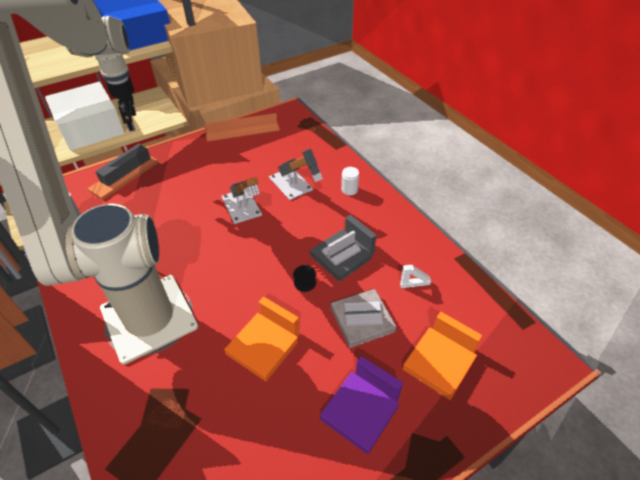

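The top view shows the work block (dark grey, with a stop) at (315,205), the cooling brick at (408,243) and orange/purple decoys at (497,205), (500,305) and (380,360). The hammer is at (190,178), the brush at (200,282). The can, spool and square are at (215,130), (325,270) and (398,163). The side view agrees. Next I'll take a close crop of the pieces.

```bash
python3 - <<'E'
import cv2,numpy as np
a=cv2.imread("pics/side0.png")[205:355,290:440];b=cv2.imread("pics/top0.png")[150:300,280:450]
a=cv2.resize(a,(400,400),interpolation=3);b=cv2.resize(b,(400,400),interpolation=3)
c=cv2.imread("pics/top0.png")[150:320,110:250];c=cv2.resize(c,(400,486),interpolation=3)[:,:]
cv2.imwrite("pics/crop1.png",np.hstack([a,b]))
E
```

```text
(no output)
```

View pics/crop1.png

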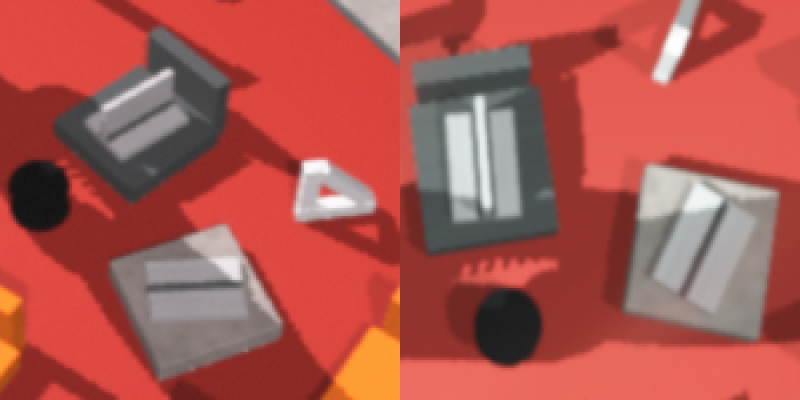

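The work block carries the tee (its upright web shows at crop (480,150)), and the flat plate is on the cooling brick. So the tool is the chipping hammer. The only thing that could be taken for it is the brush at (200,282), which has bristles. The orange and purple blocks are decoys. Next I'll fit the hammer, socket and tee poses to the outlines.

```bash
cat > h.py <<'E'
import numpy as np,cv2
from scipy.spatial.transform import Rotation as R
from scipy.optimize import minimize
def proj(c,P):
    P=np.atleast_2d(P);E=c["extrinsics"];K=c["K"]
    q=P@E[:3,:3].T+E[:3,3];q=q*[1,-1,-1]
    return (q[:,:2]/q[:,2:])@K[:2,:2].T+K[:2,2]
def box(lo,hi): return np.array([[x,y,z] for x in(lo[0],hi[0]) for y in(lo[1],hi[1]) for z in(lo[2],hi[2])])
def hammer(p): # p: mouth x,y,yaw,pitch,z -> grip pos, Rot
    x,y,yaw=p[:3];pitch=p[3] if len(p)>3 else np.pi/4
    Rm=R.from_euler("ZY",[yaw,-pitch]).as_matrix() # local x rises
    return np.array([x,y,.106])+Rm[:,0]*.07,Rm
HB=[box((-.07,-.012,-.014),(.08,.012,.014)),box((.067,-.012,-.06),(.093,.012,.03)),box((.07,-.012,-.075),(.09,.012,-.06))]
def render(c,p,boxes=HB,S=4):
    g,Rm=hammer(p);m=np.zeros((480*S,640*S),np.uint8)
    for b in boxes:
        u=proj(c,b@Rm.T+g)*S
        cv2.fillConvexPoly(m,cv2.convexHull(u.astype(np.float32)).astype(np.int32),1)
    return cv2.resize(m.astype(np.float32),(640,480),interpolation=cv2.INTER_AREA)
def plane(c,uv,z): # pixel -> world at height z
    E=c["extrinsics"];K=c["K"];d=np.array([(uv[0]-K[0,2])/K[0,0],-(uv[1]-K[1,2])/K[1,1],-1])
    d=E[:3,:3].T@d;o=-E[:3,:3].T@E[:3,3];return o+d*(z-o[2])/d[2]
def fit(obs,p0,step=(.02,.02,.2)):
    def cost(p): return sum(np.abs(render(c,p)-m).sum()/m.sum() for c,m in obs)
    s=np.vstack([p0]+[np.array(p0)+np.eye(len(p0))[i]*step[i] for i in range(len(p0))])
    r=minimize(cost,p0,method="Nelder-Mead",options=dict(initial_simplex=s,xatol=1e-4,fatol=1e-3));return r.x,r.fun
E
python3 - <<'E'
from h import *
from workcell import readout,get_image,calibration,spotter
obs=[]
for n in("top","side"):
    get_image(n);c=calibration(n);
    for t,z in(("tee_base",.04),("work_top",.03),("socket_a_mouth",.05),("can_mid",.04),("square_mid",.04),("spool_mid",.045)):
        o=spotter.outline_of(t,n)
        if o:
            v,u=np.nonzero(o[0]["pixels"]);print(n,t,round(o[0]["confidence"],2),o[0]["box"],np.round(plane(c,(u.mean(),v.mean()),z),3))
    m=spotter.outline_of("hammer_grip",n)[0];obs.append((c,m["pixels"].astype(np.float32)))
    v,u=np.nonzero(m["pixels"]);print(n,"hammer",m["box"],plane(c,(u.mean(),v.mean()),.15).round(3))
best=min((fit(obs,[x,y,w]) for x in(.55,.6) for y in(.2,.25) for w in(-.5,.0,.5)),key=lambda r:r[1]);print(best)
print(hammer(best[0]))
for y in range(155,205,3): pass
c=obs[0][0]
for uv in((145,197),(204,175)):print(plane(c,uv,.15))
# overlay
vis=[]
for n,(c,m) in zip(("top","side"),obs):
    im=cv2.imread(f"pics/{n}0.png");v,u=np.nonzero(m);a=slice(int(v.mean())-35,int(v.mean())+40);b=slice(int(u.mean())-50,int(u.mean())+50)
    r=(render(c,best[0])>.5).astype(np.uint8)
    big=cv2.resize(im,None,fx=4,fy=4,interpolation=3)
    for mm,col in((r,(0,255,0)),(m.astype(np.uint8),(255,0,0))):
        k,_=cv2.findContours(cv2.resize(mm,None,fx=4,fy=4,interpolation=0),0,1);cv2.drawContours(big,k,-1,col,1)
    vis.append(big[a.start*4:a.stop*4,b.start*4:b.stop*4])
cv2.imwrite("pics/ov1.png",np.hstack(vis))
E
```

```text
top tee_base 0.78 [303.7, 189.6, 331.0, 233.2] [ 0.59  -0.107  0.04 ]
top work_top 0.94 [340.7, 319.3, 420.7, 400.8] [ 0.239 -0.258  0.03 ]
top socket_a_mouth 0.63 [130.2, 180.6, 191.6, 215.5] [0.61  0.277 0.05 ]
top can_mid 0.69 [202.9, 116.7, 229.1, 151.1] [0.797 0.145 0.04 ]
top square_mid 0.57 [391.4, 147.4, 407.5, 178.6] [ 0.712 -0.312  0.04 ]
top spool_mid 0.65 [314.3, 261.0, 342.6, 285.1] [ 0.441 -0.132  0.045]
top hammer [152.8, 164.6, 222.6, 193.7] [0.641 0.183 0.15 ]
side work_top 0.77 [224.9, 296.5, 298.5, 378.2] [ 0.246 -0.258  0.03 ]
side socket_a_mouth 0.75 [272.4, 153.7, 313.7, 197.9] [0.611 0.253 0.05 ]
side can_mid 0.79 [341.9, 164.0, 358.7, 192.5] [0.799 0.151 0.04 ]
side square_mid 0.59 [401.2, 264.5, 430.9, 287.7] [ 0.715 -0.309  0.04 ]
side spool_mid 0.87 [295.1, 267.6, 315.7, 293.3] [ 0.436 -0.146  0.045]
side hammer [288.8, 149.1, 325.0, 184.3] [0.652 0.197 0.15 ]
(array([ 0.63039457,  0.25652507, -1.54409136]), np.float64(0.35250869393348694))
(array([0.63171624, 0.20704525, 0.15549747]), array([[ 0.01888102,  0.99964344, -0.01888102],
       [-0.70685466,  0.02670179,  0.70685466],
       [ 0.70710678,  0.        ,  0.70710678]]))
[0.59538069 0.27298522 0.15      ]
[0.64660498 0.14339609 0.15      ]
```

View pics/ov1.png

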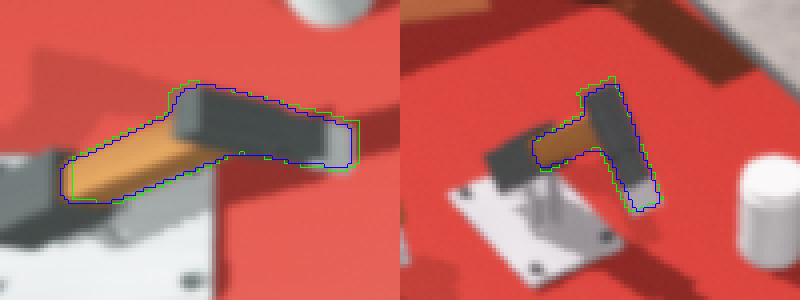

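The overlay matches both views closely: green is the model, blue the network outline. The hammer head is at (235,120) and (610,150) in the overlay. Now the numbers for the approach.

```bash
cat >> h.py <<'E'
def move(s,pos,Rt):
    """from state (measured TCP) to pos,Rt in servo units"""
    R0=R.from_quat(s["ee_rot"]);d=R0.inv().apply(np.array(pos)-s["ee_pos"])/.25
    t=(R0.inv()*R.from_matrix(Rt)).as_rotvec()/np.pi
    return d.round(3).tolist(),t.round(3).tolist()
def toolR(Rm,flip): # hammer axes -> tool axes : z=-hz, y=+-hy
    z=-Rm[:,2];y=Rm[:,1]*flip;return np.column_stack([np.cross(y,z),y,z])
E
python3 - <<'E'
from h import *
from workcell import readout,get_image,calibration,spotter
obs=[]
for n in("top","side"):
    get_image(n);c=calibration(n);obs.append((c,spotter.outline_of("hammer_grip",n)[0]["pixels"].astype(np.float32)))
p,f=fit(obs,[.63,.2565,-1.544,.78],(.01,.01,.1,.06));print(p,f)
g,Rm=hammer(p);np.savez("p.npz",p=p,g=g,Rm=Rm);print(g,Rm.round(3))
s=readout.get_state();print(s["ee_pos"],R.from_quat(s["ee_rot"]).as_matrix().round(3),s["grip_width"],s["clock"])
for fl in(1,-1):
    T=toolR(Rm,fl);z=T[:,2];print(fl,T.round(3).tolist(),"turn",move(s,g,T)[1])
    for b in(.25,.12,-.011): print(b,(g-z*b).round(3),move(s,g-z*b,T)[0])
E
```

```text
[ 0.62896184  0.26126167 -1.51614681  0.73586033] 0.25078895688056946
[0.63179607 0.20945139 0.15298576] [[ 0.04   0.999 -0.037]
 [-0.74   0.055  0.67 ]
 [ 0.671  0.     0.741]]
[0.20532229 0.59028236 0.23932608] [[-0.944  0.329  0.   ]
 [ 0.329  0.944 -0.   ]
 [-0.    -0.    -1.   ]] 1.002248654525124 1.8
1 [[-0.04, 0.999, 0.037], [0.74, 0.055, -0.67], [-0.671, 0.0, -0.741]] turn [0.138, -0.206, 0.358]
0.25 [0.623 0.377 0.338] [-1.857, -0.257, -0.396]
0.12 [0.627 0.29  0.242] [-1.989, -0.58, -0.01]
-0.011 [0.632 0.202 0.145] [-2.123, -0.906, 0.378]
-1 [[0.04, -0.999, 0.037], [-0.74, -0.055, -0.67], [0.671, -0.0, -0.741]] turn [0.228, 0.153, -0.592]
0.25 [0.623 0.377 0.338] [-1.857, -0.257, -0.396]
0.12 [0.627 0.29  0.242] [-1.989, -0.58, -0.01]
-0.011 [0.632 0.202 0.145] [-2.123, -0.906, 0.378]
```

Request:
{"method": "servo_tool", "body": {"dp": [[-0.93, -0.13, -0.4], [-0.93, -0.13, -0.4], [-0.93, -0.13, -0.4], [-0.93, -0.13, -0.4], [-0.93, -0.13, -0.4], [-0.93, -0.13, -0.4], [-0.93, -0.13, -0.4], [-0.93, -0.13, -0.4], [-0.93, -0.13, -0.4]], "turn": [[0.138, -0.206, 0.358], [0.138, -0.206, 0.358], [0.138, -0.206, 0.358], [0.138, -0.206, 0.358], [0.138, -0.206, 0.358], [0.138, -0.206, 0.358], [0.138, -0.206, 0.358], [0.138, -0.206, 0.358], [0.138, -0.206, 0.358]], "grip": [1, 1, 1, 1, 1, 1, 1, 1, 1], "grip_force": 100}}

```text
clock: 2.92
ee_pos: [0.4143, 0.4834, 0.3382]
ee_rot: [0.641, 0.678, -0.248, 0.261]
ft_force: [-0.1, -0.2, -0.5]
grip_width: 1.0
```

```bash
cat > go.py <<'E'
from h import *
from workcell import readout
d=np.load("p.npz");g,Rm=d["g"],d["Rm"];T=toolR(Rm,1);z=T[:,2];s=readout.get_state()
print(s["clock"],s["ee_pos"].round(4) if hasattr(s["ee_pos"],"round") else s["ee_pos"],np.round(s["joint_pos"],2),np.round(s["ft_force"],1),s["grip_width"])
for b in(.25,.12,.06,-.011): print(b,*move(s,g-z*b,T))
E
python3 go.py
```

```text
2.925 [0.4143 0.4834 0.3382] [ 1.02  0.66  1.18 -0.42  1.91  0.95] [-0.1 -0.2 -0.5] 0.9998986822962685
0.25 [-0.349, 0.808, 0.316] [-0.0, 0.0, 0.0]
0.12 [-0.349, 0.808, 0.836] [-0.0, 0.0, 0.0]
0.06 [-0.349, 0.808, 1.076] [-0.0, 0.0, 0.0]
-0.011 [-0.348, 0.808, 1.36] [-0.0, 0.0, 0.0]
```

Next I go to the pre-grasp pose 0.12 m back, then check with the wrist camera.

Request:
{"method": "servo_tool", "body": {"dp": [[-0.349, 0.808, 0.316], [-0.349, 0.808, 0.316], [-0.349, 0.808, 0.316], [-0.349, 0.808, 0.316], [-0.349, 0.808, 0.836], [-0.349, 0.808, 0.836], [-0.349, 0.808, 0.836], [-0.349, 0.808, 0.836]], "turn": [[0, 0, 0], [0, 0, 0], [0, 0, 0], [0, 0, 0], [0, 0, 0], [0, 0, 0], [0, 0, 0], [0, 0, 0]], "grip": [1, 1, 1, 1, 1, 1, 1, 1]}}

```text
clock: 3.92
ee_pos: [0.6276, 0.2899, 0.2441]
ee_rot: [0.642, 0.678, -0.247, 0.261]
ft_force: [0.4, 0.3, -0.0]
grip_width: 1.0
```

```bash
python3 go.py; python3 - <<'E'
from h import *
from workcell import readout,get_image,calibration,spotter
d=np.load("p.npz");p=d["p"]
c=calibration("wrist");im=get_image("wrist")
o=spotter.outline_of("hammer_grip","wrist");print([(round(q["confidence"],2),np.round(q["box"])) for q in o])
big=im.copy()
u=proj(c,np.array([d["g"],d["g"]+d["Rm"]@[.08,0,0],d["g"]+d["Rm"]@[-.07,0,0],d["g"]+d["Rm"]@[.08,0,-.075]]));print(u.round())
ms=[((render(c,p)>.5).astype(np.uint8),(0,255,0))]
if o: ms.append((o[0]["pixels"].astype(np.uint8),(255,0,0)))
for mm,col in ms:
    k,_=cv2.findContours(mm,0,1);cv2.drawContours(big,k,-1,col,1)
cv2.imwrite("pics/w1.png",big)
E
```

```text
3.925 [0.6276 0.2899 0.2441] [ 0.65  0.73  1.27 -0.59  1.61  0.72] [ 0.4  0.3 -0. ] 1.0002973547937257
0.25 [0.006, -0.0, -0.514] [0.0, -0.0, -0.0]
0.12 [0.006, -0.001, 0.006] [0.0, -0.0, -0.0]
0.06 [0.006, -0.001, 0.246] [0.0, -0.0, -0.0]
-0.011 [0.005, -0.002, 0.53] [0.0, -0.0, -0.0]
[(0.96, array([301., 116., 343., 380.])), (0.72, array([217., 230., 344., 324.])), (0.53, array([339., 310., 373., 354.])), (0.4, array([  0.,   0., 119., 120.]))]
[[317. 233.]
 [317. 341.]
 [317. 122.]
 [317. 297.]]
```

View pics/w1.png

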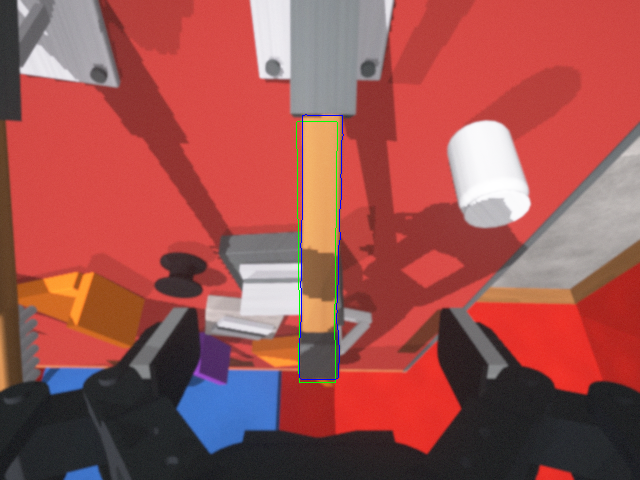

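The wrist view shows the hammer handle at (320,230) between the open jaws, with the butt in the socket at (323,100). The model is within 3 px. I'll shift about 2 mm, go in and close.

Request:
{"method": "servo_tool", "body": {"dp": [[0.005, 0.006, 0.2], [0.005, 0.006, 0.36], [0.005, 0.006, 0.46], [0.005, 0.006, 0.53], [0.005, 0.006, 0.53], [0.005, 0.006, 0.53], [0.005, 0.006, 0.53], [0.005, 0.006, 0.53], [0.005, 0.006, 0.53], [0.005, 0.006, 0.53], [0.005, 0.006, 0.53], [0.005, 0.006, 0.53]], "turn": [[0, 0, 0.006], [0, 0, 0.006], [0, 0, 0.006], [0, 0, 0.006], [0, 0, 0.006], [0, 0, 0.006], [0, 0, 0.006], [0, 0, 0.006], [0, 0, 0.006], [0, 0, 0.006], [0, 0, 0.006], [0, 0, 0.006]], "grip": [1, 1, 1, 1, 1, -1, -1, -1, -1, -1, -1, -1], "grip_force": 100}}

```text
clock: 5.52
ee_pos: [0.6336, 0.2024, 0.1445]
ee_rot: [0.648, 0.672, -0.244, 0.264]
ft_force: [-2.1, 3.7, 5.4]
grip_width: 0.269
```

```bash
cat > go2.py <<'E'
from h import *
from workcell import readout
d=np.load("p.npz");g,Rm=d["g"],d["Rm"];s=readout.get_state()
print(s["clock"],np.round(s["ee_pos"],4),np.round(s["joint_pos"],2),np.round(s["ft_force"],1),s["grip_width"],np.abs(s["qvel"]).max())
Rc=R.from_quat(s["ee_rot"]).as_matrix();print("tool",Rc.round(3).tolist())
hx=np.array([.02,-.707,.707]);print("draw 0.15 @45 in tool units",(Rc.T@hx*.15/.25).round(3))
E
python3 go2.py
```

```text
5.525 [0.6336 0.2024 0.1445] [ 0.55  0.78  1.43 -0.64  1.39  0.79] [-2.1  3.7  5.4] 0.2685568833123505 0.0013655562164334785
tool [[-0.022, 0.999, 0.038], [0.741, 0.041, -0.67], [-0.671, 0.013, -0.741]]
draw 0.15 @45 in tool units [-0.599  0.    -0.03 ]
```

The grip is on (about 23 mm opening). Now I draw the hammer out along 45 degrees.

Request:
{"method": "servo_tool", "body": {"dp": [[-0.04, 0, -0.002], [-0.08, 0, -0.004], [-0.12, 0, -0.006], [-0.16, 0, -0.008], [-0.2, 0, -0.01]], "turn": [[0, 0, 0], [0, 0, 0], [0, 0, 0], [0, 0, 0], [0, 0, 0]], "grip": [-1, -1, -1, -1, -1]}}

```text
clock: 6.15
ee_pos: [0.6345, 0.1654, 0.1798]
ee_rot: [0.648, 0.671, -0.245, 0.264]
ft_force: [0.3, 0.0, -3.0]
grip_width: 0.267
```

```bash
python3 go2.py
```

```text
6.15 [0.6345 0.1654 0.1798] [ 0.51  0.71  1.47 -0.66  1.39  0.74] [ 0.3  0.  -3. ] 0.2668913347304182 0.10707209886747783
tool [[-0.022, 0.999, 0.036], [0.741, 0.04, -0.671], [-0.672, 0.013, -0.741]]
draw 0.15 @45 in tool units [-0.599  0.    -0.029]
```

Forces are low (3 N), so I keep drawing.

Request:
{"method": "servo_tool", "body": {"dp": [[-0.06, 0, -0.003], [-0.12, 0, -0.006], [-0.18, 0, -0.009], [-0.24, 0, -0.012], [-0.32, 0, -0.016], [-0.4, 0, -0.02], [-0.48, 0, -0.024], [-0.48, 0, -0.024]], "turn": [[0, 0, 0], [0, 0, 0], [0, 0, 0], [0, 0, 0], [0, 0, 0], [0, 0, 0], [0, 0, 0], [0, 0, 0]], "grip": [-1, -1, -1, -1, -1, -1, -1, -1]}}

```text
clock: 7.15
ee_pos: [0.6375, 0.0805, 0.2662]
ee_rot: [0.649, 0.671, -0.244, 0.264]
ft_force: [-0.9, -0.5, -3.3]
grip_width: 0.267
```

```bash
python3 go2.py; python3 - <<'E'
from h import *
from workcell import readout,get_image,calibration,spotter
s=readout.get_state();vis=[]
for n,sl in(("top",(130,300,120,360)),("side",(120,290,240,480))):
    im=get_image(n);cv2.imwrite(f"pics/{n}2.png",im)
    vis.append(cv2.resize(im[sl[0]:sl[1],sl[2]:sl[3]],(400,283),interpolation=3))
    c=calibration(n)
    # tee base outline -> box at base plane
    o=spotter.outline_of("tee_base",n)
    for q in o[:2]:
        v,u=np.nonzero(q["pixels"]);print(n,round(q["confidence"],2),np.round(q["box"]),plane(c,(u.mean(),v.mean()),.045).round(3))
cv2.imwrite("pics/d2.png",np.hstack(vis))
E
```

```text
7.15 [0.6375 0.0805 0.2662] [ 0.4   0.56  1.52 -0.7   1.4   0.61] [-0.9 -0.5 -3.3] 0.26742747743114115 0.02816812739077505
tool [[-0.019, 0.999, 0.038], [0.741, 0.04, -0.67], [-0.671, 0.015, -0.741]]
draw 0.15 @45 in tool units [-0.599  0.002 -0.03 ]
top 0.68 [300. 188. 332. 230.] [ 0.589 -0.107  0.045]
side 0.88 [324. 231. 361. 265.] [ 0.591 -0.107  0.045]
side 0.43 [298. 138. 345. 171.] [0.804 0.322 0.045]
```

View pics/d2.png

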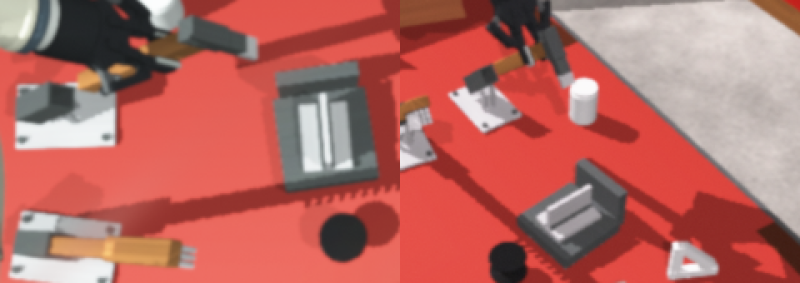

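The hammer is free of its socket: the butt is at (90,78) in the left half and the socket mouth is at (65,100). The brush is undisturbed, and the tee measures (0.590, -0.107) in both views. Now the carry.

```bash
cat > go3.py <<'E'
from h import *
from workcell import readout
s=readout.get_state();hx=np.array([0,-1,0.]);T=np.column_stack([-hx,[1,0,0],[0,0,-1]])
tip=np.array([.589,-.107,.19]);pos=tip-.08*hx+[0,0,.075-.011]
print(s["clock"],np.round(s["ee_pos"],4),pos,move(s,pos,T),np.round(s["joint_pos"],2))
E
python3 go3.py
```

```text
7.35 [0.6367 0.0819 0.2638] [ 0.589 -0.027  0.254] ([-0.292, -0.209, 0.314], [0.008, 0.234, 0.011]) [ 0.4   0.57  1.52 -0.7   1.4   0.61]
```

Request:
{"method": "servo_tool", "body": {"dp": [[-0.07, -0.03, 0.0], [-0.12, -0.06, 0.03], [-0.16, -0.09, 0.08], [-0.2, -0.12, 0.14], [-0.24, -0.15, 0.2], [-0.27, -0.18, 0.26], [-0.292, -0.2, 0.29], [-0.292, -0.209, 0.314], [-0.292, -0.209, 0.314], [-0.292, -0.209, 0.314], [-0.292, -0.209, 0.314], [-0.292, -0.209, 0.314]], "turn": [[0.0, 0.02, 0.0], [0.002, 0.05, 0.002], [0.003, 0.085, 0.004], [0.004, 0.12, 0.006], [0.005, 0.155, 0.007], [0.006, 0.19, 0.009], [0.007, 0.215, 0.01], [0.008, 0.234, 0.011], [0.008, 0.234, 0.011], [0.008, 0.234, 0.011], [0.008, 0.234, 0.011], [0.008, 0.234, 0.011]], "grip": [-1, -1, -1, -1, -1, -1, -1, -1, -1, -1, -1, -1]}}

```text
clock: 8.85
ee_pos: [0.5894, -0.0266, 0.2547]
ee_rot: [0.706, 0.708, 0.0, 0.001]
ft_force: [-0.6, 0.1, -3.9]
grip_width: 0.265
```

```bash
python3 go3.py; python3 - <<'E'
from h import *
from workcell import readout,get_image,calibration,spotter
s=readout.get_state();Rc=R.from_quat(s["ee_rot"]).as_matrix();g=np.array(s["ee_pos"])-.011*Rc[:,2]
Rm=np.column_stack([-Rc[:,0],Rc[:,1],-Rc[:,2]]);print(g,Rm.round(3).tolist(),(g+Rm@[.08,0,-.075]).round(3),s["grip_width"],np.round(s["ft_force"],1))
b=[box((-.17,-.012,-.014),(.08,.012,.014))]+HB[1:];vis=[]
for n,sl in(("top",(120,290,180,420)),("side",(120,290,230,470))):
    im=get_image(n);c=calibration(n);big=cv2.resize(im,None,fx=3,fy=3,interpolation=3)
    o=spotter.outline_of("hammer_grip",n);print(n,[(round(q["confidence"],2),np.round(q["box"])) for q in o])
    for x in b:
        k=cv2.convexHull((proj(c,x@Rm.T+g)*3).astype(np.float32)).astype(np.int32);cv2.polylines(big,[k],True,(0,255,0),1)
    vis.append(cv2.resize(big[sl[0]*3:sl[1]*3,sl[2]*3:sl[3]*3],(400,283)) if 0 else big[sl[0]*3:sl[1]*3,sl[2]*3:sl[3]*3])
cv2.imwrite("pics/f1.png",cv2.resize(np.vstack(vis),None,fx=.58,fy=.58) if 0 else cv2.resize(np.hstack(vis),(800,283),interpolation=cv2.INTER_AREA))
E
```

```text
8.85 [ 0.5894 -0.0266  0.2547] [ 0.589 -0.027  0.254] ([-0.002, -0.002, 0.003], [0.001, 0.0, 0.001]) [-0.06  0.35  1.7  -0.    1.09 -0.07]
[ 0.58936461 -0.02659768  0.26567433] [[0.002, 1.0, -0.002], [-1.0, 0.002, 0.001], [0.001, 0.002, 1.0]] [ 0.59  -0.107  0.191] 0.2647946342306222 [-0.6  0.1 -3.9]
top [(0.62, array([391., 145., 407., 181.])), (0.59, array([299., 173., 322., 201.])), (0.3, array([314., 262., 342., 288.]))]
side [(0.66, array([292., 145., 352., 217.]))]
```

View pics/f1.png

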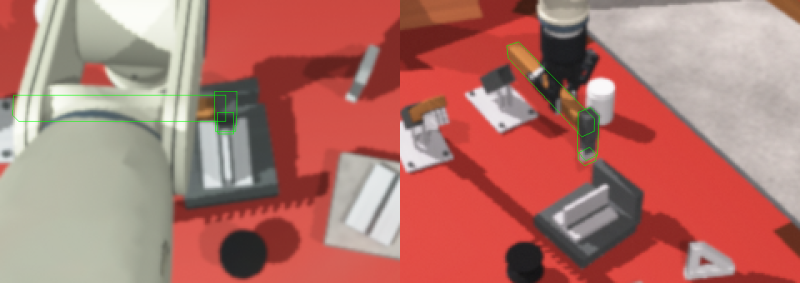

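The side view shows the hammer level with its chisel down at (588,155), and it matches the predicted outline. In the top view the head at (225,105) is above the tee. Before handing in, I'll check that the arm is at rest.

```bash
python3 - <<'E'
from workcell import readout,get_image,robot
import numpy as np
get_image("side");s=readout.get_state()
print(s["clock"],np.round(s["ee_pos"],4),np.abs(s["qvel"]).max(),s["grip_width"],np.round(s["ft_force"],1))
if np.abs(s["qvel"]).max()<.02: print(robot.close_job())
E
```

```text
9.1 [ 0.5893 -0.0271  0.2547] 0.0024279826657728366 0.26361414603500277 [ 0.4 -0.7 -3.1]
the job is handed in; nothing more can be done
None
```

The tee was on the work block, so I drew out the chipping hammer and handed the job in at about 9 s. The hammer was held level, chisel down, over the tee.

**Last checks:**
- **Position:** the chisel tip works out to (0.590, -0.107, 0.191), from the arm's pose and an assumed square grip. I measured the tee at about (0.590, -0.107) in both camera views. That leaves about 10 cm above the top of its web.
- **Hold:** the opening was steady at about 23 mm (the handle is 24 mm), with about 3 N of load on the wrist. The arm was at rest, with all joint speeds below 0.003 rad/s.
- **Bench:** the brush was still in its socket, and nothing looked disturbed in the last pictures.

**Disagreements:**
- In the last top view the arm hid most of the hammer, and the network's best "hammer" match was the set-up square. I relied on the side view and the arm's pose instead.
- In the side view the butt sat slightly higher than my model, roughly 2–3 degrees of head-down tilt by eye. That is well inside the 0.22 rad limit, so I left it.

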